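# Unload the classroom centrifuge

### The job

Unload the stopped centrifuge: unscrew its rotor lid (the machines of the class set have right-hand or left-hand threads and nothing marks which this is, so try both ways and feel which way it gives, without forcing it), lift the lid off and lay it rim-down on the rubber mat. Then draw out the tube that leans to the far side, along its slant, and stand it upright and fully home in a free hole of the wooden rack for the big tubes, without ever tipping it on its side. Leave the balance tube opposite in the rotor, and disturb nothing else.

Things in the scene. Friction and masses are not known exactly. Their poses are not given: they have to be found in the camera images.
- centrifuge: White benchtop centrifuge, fixed, 300 x 328 mm, deck 180 mm high, with a round bowl of 262 mm; origin on the table under the rotor's axis. A control console 222 mm high rises on its +y side, from y = 148 to 212 mm, x within 110 mm. The lift-off cover is already off.
- rotor_top (a point): Aluminium rotor, locked still; point on its vertical axis, level with its rim (193 mm across; the lid sits on it). x points towards the sample tube's side. Four sockets in its dished top, mouths 64 mm from the axis and 24 mm below the rim; two hold tubes. A 36 mm threaded spindle nose stands in the middle, 12 mm above the rim.
- lid_grip (a point): Grey screw-on rotor lid with its black grip bar, one rigid piece, 191 mm across, about 0.26 kg. Point on its axis, in the bar, 50 mm above the rim's underside; z up, y along the bar. Bar 64 long, 20 wide (x); its top is 14 mm above the point, the dome 23 mm below it. The lid hides the tubes.
- lid_rim (a point): Centre of the lid's rim, on its axis, in the plane of its underside. The lid screws on by two lugs under a coarse two-start thread and sits on the rotor's rim. The tightening way it goes hard within 0.3 rad, and over 4 Nm would damage it; the loosening way it turns with a light, even drag (under 0.5 Nm), comes free to lift straight up from 1.1 rad on, and meets a stop past 2 rad.
- sample_tube_mid (a point): Capped 50 ml conical tube in the far socket, 118 mm long, 65 g; point on its axis half-way (59 mm from either end), z towards the cap. Body 30 mm, grey cap 34 mm across and 14 long at the end. It leans 30 degrees, cap inwards: 30 mm (cap and 16 mm of body) stand out of its socket, 88 mm inside with about 1 mm play.
- balance_tube_mid (a point): A like tube in the opposite, near socket of the rotor; same point and axes. It stays there.
- mat_top (a point): Black rubber mat, 210 x 210 mm, 3 mm thick, fixed; centre of its upper face.
- rack_hole1 (a point): Middle hole of a fixed wooden rack, 230 x 74 mm, for big tubes; point at the hole's mouth, in the rack's top face, 70 mm above the table; x along the row of three holes (pitch 64 mm). Hole 35 mm across; a seat for the tip below: a tube that is home has its tip 4 mm above the table. Free.
- rack_hole2 (a point): End hole of the same rack, on the +x side of the middle one; also free. Like rack_hole1.
- spare_tube_mid (a point): A like tube, standing in the third hole of that rack (the -x end); its mid-point, z up. Bystander.
- beaker: Glass beaker, 86 mm across, 110 high; bystander, origin under its centre.
- wash_bottle: White wash bottle, 68 mm across, 200 high; bystander, origin under its centre.
- petri_dish: Petri dish, 94 mm across, 16 high; bystander, origin under its centre.
- calculator: Pocket calculator, 78 x 150 x 14 mm, lying flat; bystander, origin under its centre.

How it is judged:
On the way, in this order (a step that is already met when the one before it is completed fails the run):
1. the rotor lid is unscrewed and lifted off the spindle (z of lid_grip in the frame of rotor_top above 0.08 m), for 0.05 s.
2. the lid lies rim-down on the mat (horizontal distance between lid_grip and mat_top below 0.05 m and height (world z) of lid_grip below 0.063 m and angle between lid_grip's own z axis and vertical below 0.1 rad), for 0.2 s.
3. the sample tube is drawn out of the rotor (z of sample_tube_mid in the frame of rotor_top above 0.02 m), for 0.05 s.
At the end, for the whole second after the job is handed in: The sample tube stands in a free hole of the rack, home (mid-point within 8 mm of the hole's axis and below 70 mm), upright within 0.1 rad; the lid lies rim-down on the mat, centre within 50 mm of the mat's centre, level within 0.1 rad; balance tube and bystanders where they were (all of step 2 and (horizontal distance between sample_tube_mid and rack_hole1 below 0.008 m or horizontal distance between sample_tube_mid and rack_hole2 below 0.008 m) and height (world z) of sample_tube_mid below 0.07 m and angle between sample_tube_mid's own z axis and vertical below 0.1 rad); the robot touches nothing.
It fails at once if the lid is forced hard against its thread, with over 500 N (about 4 Nm of turning or a strong pull) (contact force between lid and spindle_a above 500 N or contact force between lid and spindle_b above 500 N).
It fails at once if the sample tube is tipped more than 70 degrees (angle between sample_tube_mid's own z axis and vertical above 1.22 rad).
It fails at once if the balance tube or the spare tube is moved more than 15 mm (distance of any of spare_tube_mid, balance_tube_mid from where it was at the start of the episode above 0.015 m).
It fails at once if a bystander is moved more than 30 mm (distance of any of beaker, wash_bottle, petri_dish, calculator from where it was at the start of the episode above 0.03 m).
It also fails if it takes over 61 s, if anything falls off the work surface, if the arm or the gripper's body presses on something with over 40 N, if the wrist force passes 120 N, or if a joint passes its speed limit or range.

### The arm

A 7-joint arm with a two-finger parallel gripper is mounted at the origin on the work surface. World frame = base frame: x ahead of the robot, y to its left, z up, the work surface at z = 0. Lengths are in m, angles in rad, forces in N, time in s.
With the tool pointing down it reaches from about 0.4 to 0.85 m from the base axis. Payload 10.4 kg.
Tool frame: the origin (TCP) lies on the centre line of the jaws, within the pads' length; the fingertips stand 14 mm ahead of it and the grasp point (between the pads) lies 5 mm behind it (tip_reach is the z of the fingertips in the tool frame, in m); z points along the fingers, x is the direction in which the jaws open and shut, and the axes are right-handed (so a half turn about z gives the same grasp; the last joint's range is limited). The gripper opens to 87 mm and grips with 3 to 60 N. Pads are 19 mm wide; open, the fingers measure 117 mm over their backs; the gripper's body (75 mm by 190 mm) begins 51 mm behind the grasp point.
Start: joints at [-1.14, 0.332, -0.065, 1.46, 0.022, 1.35, -0.088], TCP at [0.274, 0.562, 0.237] pointing down, gripper open.
Joint ranges: [-2.6, 2.6], [-0.5, 2.12], [-1.47, 1.34], [0.16, 2.42], [-1.27, 4.41], [0.06, 2.06], [-2.6, 2.6]. Speed limits (rad/s): [2.22, 2.22, 2.79, 2.79, 3.14, 3.14, 3.14].

### API

Orientations are given as a unit quaternion [x, y, z, w].
In Python, from bench import * gives the robot as it stands.
- The arm moves only by the tool carry_out, never from a script. Its argument "rows" is a list of rows, each a list of 5 numbers: the closure, from -1 (fully open) to 1 (shut), so that 0 is half open, then the shift along the tool's x, y, z in units of 30 mm (1.0 is 30 mm), then the turn about the tool's z in units of 5 degrees (1.0 is 5 degrees). In form: [[jaw, x, y, z, turn], ...]. A call has 1 to 20 rows; each row shifts and turns the pose as measured when the row begins, along the tool's axes as they then stand; what a row does not reach is not made up. A row lasts 1/12 s, in which the tool goes at most 41.7 mm and 7.16 degrees, less where a joint would pass 70% of its speed; a pose out of reach is approached as far as the arm can. A call is refused whole if a number of a shift passes 1 or a number of a turn 1, either way. A call with a gripper value outside its range is refused whole. The fingers move at their own pace and stop on an object; "force" is the grip in N (left out, the last holds). Time passes only in rows, so rows that do not move let the fingers close. It gives the time, the measured TCP pose, the force and the opening at its end, in the units of the state.
- read_state(): the state, without advancing time (a new reading comes with each control period).
- camera(name): name is "side" or "top"; returns the picture (384x512x3 uint8, blue, green, red); there is no depth.
- camera_info(name): a dict with "fx", "fy", "cx", "cy" (pixels), "extrinsics" (4x4, takes a point from camera to world coordinates). Camera axes: x right, y down, z forward; pixel columns grow to the right and rows downward; lengths in m; the calibration is good to about 2 mm. A picture is of the moment at which its call begins. camera_info takes no time and is no camera call.
- close_job(): hands the job in, once; it reports no verdict.
Trained networks look in the newest picture that a camera, given by its name, has taken for a name from the list of things; names that differ only in an ending like _2 or _b are one class to them, and where a whole thing is asked for, a point or a joint stands for the part that bears it (a point fixed in the world has none). Each returns a list of dicts, best first, with "conf" (0 to 1); they miss things now and then, are a little off and sometimes report something else, mostly with a low value. They report only what shows in the picture. A call takes as long as a camera call.
- recognise(query, camera): "box" ([centre column, centre row, width, height] in pixels, round what is visible of it).
- silhouettes(query, camera): "mask" (384x512 bool, what is visible of it) and "box" ([centre column, centre row, width, height] in pixels, round what is visible of it).
- pinpoint(query, camera): "xy" ([column, row] in pixels: a listed point, or the origin of a listed thing).
The state is a dict: "time": time; "joint_positions": joint angles; "joint_vel": joint speeds; "joint_torque": joint torques, N m; "ee_pos": TCP position; "eef_rot": TCP orientation; "ft_force": force on the tool from outside, world axes, zero at the start; "torque": the same for the moment, N m; "width": finger opening in m.
Only numpy, scipy, OpenCV 4.12 (cv2) and the standard library are available. Lean on these libraries where they do the work, as an engineer would, in place of code of your own. Each camera call takes 0.05 s, during which the arm holds its last target. There are 200 camera calls.

## Working session

There is one attempt and no reset: what is moved stays moved. The work goes in short steps, Python scripts to look and compute and a tool call to move; the robot and the scene stay as the last step left them, time stands still between calls to the robot, and variables do not carry over. Pictures are saved under pics/ and viewed, about 8 in all and at most 12, crops included, and the job is handed in when it is done.

Besides the shell and the picture viewer there is one more tool, called after ">>>" as name([rows], argument=value, ...), one row to a line, values as JSON. carry_out: Moves the arm, as the interface text tells. Its arguments: {"type":"object","properties":{"rows":{"type":"array","items":{"type":"array","items":{"type":"number"}}},"force":{"type":"number"}},"required":["rows"]}

```bash
mkdir -p pics; ls; cat > h.py <<'E'
from bench import *
import numpy as np, cv2
from scipy.spatial.transform import Rotation as R
def ray(cam,xy):
    i=camera_info(cam);E=np.array(i["extrinsics"])
    d=E[:3,:3]@np.array([(xy[0]-i["cx"])/i["fx"],(xy[1]-i["cy"])/i["fy"],1]);return E[:3,3],d/np.linalg.norm(d)
def atz(cam,xy,z):
    o,d=ray(cam,xy);return o+d*(z-o[2])/d[2]
def tri(a,b):
    o1,d1=ray("top",a);o2,d2=ray("side",b)
    A=np.stack([d1,-d2],1);t=np.linalg.lstsq(A,o2-o1,rcond=None)[0]
    p,q=o1+t[0]*d1,o2+t[1]*d2;return (p+q)/2,np.linalg.norm(p-q)
def proj(cam,p):
    i=camera_info(cam);E=np.linalg.inv(np.array(i["extrinsics"]));c=E[:3,:3]@np.asarray(p)+E[:3,3]
    return np.array([c[0]/c[2]*i["fx"]+i["cx"],c[1]/c[2]*i["fy"]+i["cy"]])
E
python3 - <<'E'
from h import *
a=camera("top");b=camera("side")
cv2.imwrite("pics/top0.png",a);cv2.imwrite("pics/side0.png",b)
s=read_state();print(s)
for n in ("top","side"):
    print(n,np.round(np.array(camera_info(n)["extrinsics"]),3).tolist())
for n in ["centrifuge","lid_grip","lid_rim","rotor_top","mat_top","rack_hole1","rack_hole2","spare_tube_mid","beaker","wash_bottle","petri_dish","calculator"]:
    r={}
    for c in("top","side"):
        l=pinpoint(n,c);r[c]=l
        print(n,c,[(np.round(x["xy"],1).tolist(),round(x["conf"],2)) for x in l[:2]])
    if r["top"] and r["side"]: print("   ",tri(r["top"][0]["xy"],r["side"][0]["xy"]))
E
```

```text
pics
{'time': 0.1, 'joint_positions': array([-1.13956935,  0.33283538, -0.06468126,  1.46084235,  0.02161837,
        1.34993916, -0.08853451]), 'joint_vel': array([ 0.00010881, -0.00332087, -0.00080504, -0.00277357,  0.00242434,
       -0.00089537,  0.0020666 ]), 'joint_torque': array([ 1.13985981e-03, -6.24550653e+01,  2.46943283e-02, -3.90714133e+01,
       -6.12363685e-02,  3.67184426e-02,  8.34295201e-05]), 'ee_pos': array([0.27387666, 0.5614239 , 0.23582394]), 'eef_rot': array([ 8.48066631e-01,  5.29889184e-01, -5.39706370e-04,  3.87131280e-04]), 'ft_force': array([0.38349709, 0.99805554, 0.03684334]), 'torque': array([-0.01699556,  0.03986144, -0.06096022]), 'width': 0.08709916789691437}
top [[0.014, -0.995, 0.098, 0.397], [-1.0, -0.015, -0.004, -0.094], [0.005, -0.098, -0.995, 1.239], [0.0, 0.0, 0.0, 1.0]]
side [[1.0, -0.019, -0.004, 0.498], [-0.011, -0.74, 0.673, -0.813], [-0.016, -0.673, -0.74, 0.961], [0.0, 0.0, 0.0, 1.0]]
centrifuge top []
centrifuge side [([359.4, 343.4], 0.47)]
lid_grip top [([152.8, 163.2], 0.89)]
lid_grip side [([276.7, 82.5], 0.92)]
    (array([0.554
[... 1111 characters left out ...]
388650583))
beaker top [([300.2, 121.6], 0.85)]
beaker side [([285.3, 251.5], 0.75), ([367.9, 289.4], 0.63)]
    (array([ 0.62256405, -0.22660786,  0.17663923]), np.float64(0.13909130208053738))
wash_bottle top [([340.6, 135.1], 0.59)]
wash_bottle side [([359.7, 342.6], 0.92)]
    (array([ 0.70154386, -0.36634014,  0.0081658 ]), np.float64(0.011663387362474457))
petri_dish top [([273.8, 121.7], 0.66)]
petri_dish side [([365.6, 248.9], 0.61)]
    (array([ 0.74496368, -0.14202383,  0.02004016]), np.float64(0.020055966363466567))
calculator top [([323.6, 264.3], 0.76)]
calculator side [([150.3, 324.4], 0.6)]
    (array([ 0.26857417, -0.31025156, -0.00374539]), np.float64(0.0007571241119099876))
```

```bash
python3 -c "
import cv2
a=cv2.imread('pics/top0.png');cv2.imwrite('pics/t0.png',cv2.resize(a,(800,600),interpolation=3))
a=cv2.imread('pics/side0.png');cv2.imwrite('pics/s0.png',cv2.resize(a,(800,600),interpolation=3))"
```

```text
(no output)
```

View pics/t0.png

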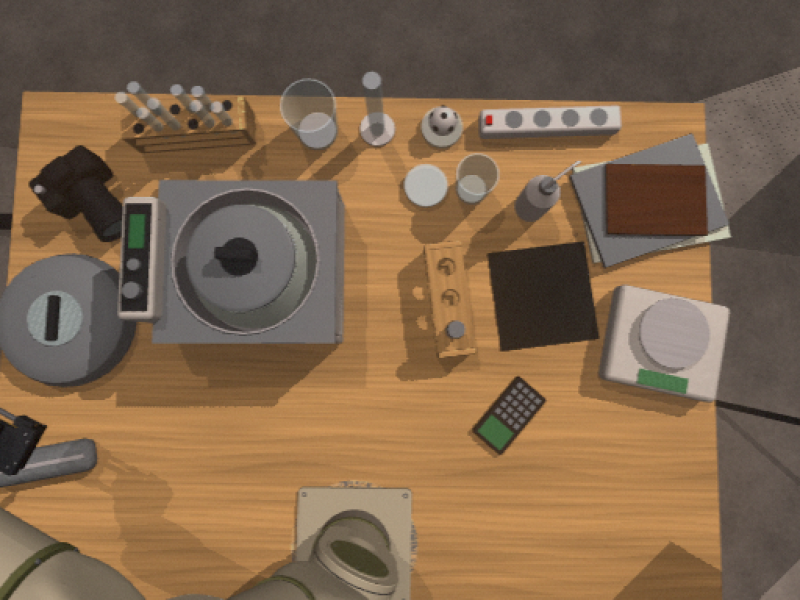

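View pics/s0.png

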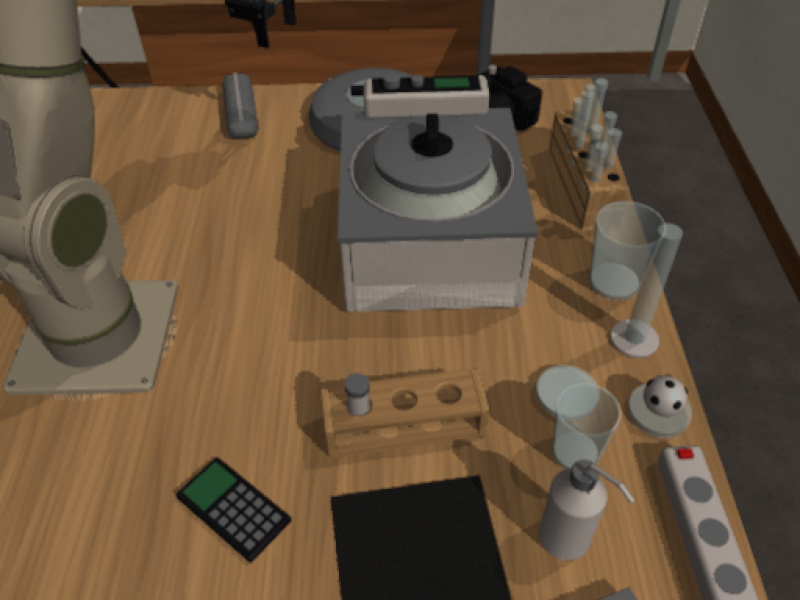

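```bash
python3 - <<'E'
from h import *
a=camera("top");b=camera("side")
for c,im in(("top",a),("side",b)):
    l=silhouettes("lid_grip",c)
    if l:
        m=l[0]["mask"].astype(np.uint8);print(c,l[0]["conf"],l[0]["box"])
        g=cv2.cvtColor(im,cv2.COLOR_BGR2GRAY)
        e=cv2.fitEllipse(max(cv2.findContours(m,0,1)[0],key=len));print(e)
    for n in("lid_grip","lid_rim"):print(n,[np.round(x["xy"],1).tolist() for x in pinpoint(n,c)[:1]])
    (x,y)=(153,165) if c=="top" else (277,88)
    cr=im[y-45:y+45,x-60:x+60]
    cv2.imwrite(f"pics/crop_{c}.png",cv2.resize(cr,(600,450),interpolation=cv2.INTER_CUBIC))
cv2.imwrite("pics/c1.png",np.hstack([cv2.resize(cv2.imread(f"pics/crop_{c}.png"),(400,300)) for c in("top","side")]))
E
```

```text
lid_grip []
lid_rim [[155.0, 163.8]]
side 0.98 [278.9, 98.2, 80.7, 53.9]
((276.52716064453125, 98.38040924072266), (50.57125473022461, 75.45895385742188), 90.9830093383789)
lid_grip [[280.3, 81.8]]
lid_rim [[274.5, 98.4]]
```

View pics/c1.png

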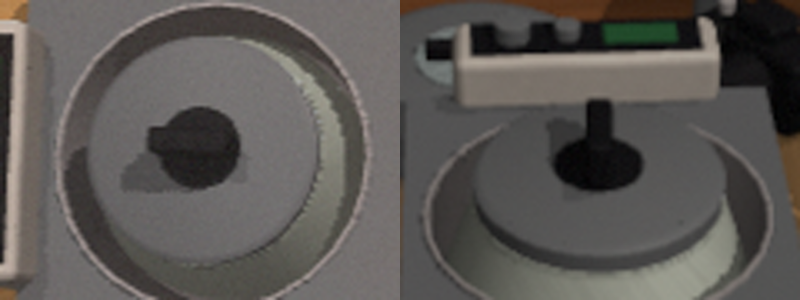

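```bash
python3 - <<'E'
from h import *
print(camera_info("top")["fx"])
# lid circle top: fit
im=cv2.imread("pics/top0.png")
for z in(.262,.274): print(z,[np.round(atz("top",p,z),4).tolist() for p in((137.4,157.8),(137.4,165),(137.4,161.5),(161,163))])
# lid disc edges in top crop: left 88, right 320, top 36,bottom 265 -> centre
for z in(.205,.212,.22):
  c=atz("top",(93+204/3.333,120+150/3.333),z);l=atz("top",(93+88/3.333,120+150/3.333),z);r=atz("top",(93+320/3.333,120+150/3.333),z)
  print(z,c,np.linalg.norm(l-r))
G=np.array([.553,.187,.262]);
for yaw in(-10,-5,0,5,10):
  M=R.from_euler('z',yaw,degrees=True).as_matrix()
  P=[G+M@np.array(p) for p in((-.01,.032,.014),(.01,.032,.014),(-.01,-.032,.014),(.01,-.032,.014))]
  print(yaw,[np.round((proj("top",p)-(93,120))*3.333).tolist() for p in P],[np.round((proj("side",p)-(217,43))*3.333+(400,0)).tolist() for p in P])
E
```

```text
375.574907689805
0.262 [[0.565, 0.2253, 0.262], [0.5458, 0.2244, 0.262], [0.5551, 0.2249, 0.262], [0.5521, 0.1628, 0.262]]
0.274 [[0.5629, 0.2214, 0.274], [0.544, 0.2205, 0.274], [0.5532, 0.221, 0.274], [0.5502, 0.1597, 0.274]]
0.205 [0.55518873 0.19638924 0.205     ] 0.19310483540156742
0.212 [0.55411971 0.19442537 0.212     ] 0.19179776384844485
0.22 [0.55289796 0.19218096 0.22      ] 0.19030396778773317
-10 [[148.0, 144.0], [153.0, 119.0], [228.0, 159.0], [234.0, 134.0]] [[586.0, 86.0], [613.0, 89.0], [574.0, 137.0], [602.0, 140.0]]
-5 [[148.0, 147.0], [152.0, 122.0], [230.0, 156.0], [233.0, 130.0]] [[582.0, 87.0], [609.0, 88.0], [578.0, 138.0], [606.0, 139.0]]
0 [[149.0, 151.0], [150.0, 125.0], [232.0, 152.0], [233.0, 127.0]] [[578.0, 88.0], [605.0, 87.0], [582.0, 139.0], [610.0, 138.0]]
5 [[150.0, 154.0], [149.0, 129.0], [233.0, 149.0], [231.0, 123.0]] [[575.0, 88.0], [602.0, 87.0], [586.0, 140.0], [614.0, 138.0]]
10 [[152.0, 158.0], [148.0, 133.0], [234.0, 145.0], [230.0, 120.0]] [[571.0, 89.0], [598.0, 86.0], [590.0, 140.0], [617.0, 136.0]]
```

```bash
python3 - <<'E'
from h import *
for z in(.19,.2,.21,.22):
  print(z,"side c",atz("side",(277,43+268/3.333),z)+[0,.0955,0],"top c",atz("top",(93+204/3.333,120+150/3.333),z), "widthside", atz("side",(217+75/3.333,100),z),atz("side",(217+327/3.333,100),z))
for z in (.25,.26,.27,.28): print(z,"far end",atz("side",(217+199/3.333,43+100/3.333),z),atz("top",(137.4,161.5),z))
E
```

```text
0.19 side c [0.5561582  0.21216917 0.19      ] top c [0.5574795  0.20059753 0.19      ] widthside [0.46415684 0.21291622 0.19      ] [0.65777984 0.20652995 0.19      ]
0.2 side c [0.55539986 0.20012062 0.2       ] top c [0.55595232 0.197792   0.2       ] widthside [0.46459133 0.1996198  0.2       ] [0.65570395 0.19331633 0.2       ]
0.21 side c [0.55464152 0.18807207 0.21      ] top c [0.55442514 0.19498648 0.21      ] widthside [0.46502581 0.18632339 0.21      ] [0.65362807 0.18010271 0.21      ]
0.22 side c [0.55388319 0.17602352 0.22      ] top c [0.55289796 0.19218096 0.22      ] widthside [0.4654603  0.17302697 0.22      ] [0.65155218 0.16688909 0.22      ]
0.25 far end [0.55979855 0.24111282 0.25      ] [0.55706102 0.22877815 0.25      ]
0.26 far end [0.55892506 0.22629839 0.26      ] [0.55544544 0.22551756 0.26      ]
0.27 far end [0.55805158 0.21148396 0.27      ] [0.55382986 0.22225697 0.27      ]
0.28 far end [0.55717809 0.19666952 0.28      ] [0.55221427 0.21899638 0.28      ]
```

>>> carry_out([
  [-1,0,0,-1,1],
  [-1,0,0,-1,1],
  [-1,0,0,-1,1],
  [-1,0,0,-1,1],
  [-1,0,0,0,1],
  [-1,0,0,0,1],
  [-1,0,0,0,1],
  [-1,0,0,0,1],
  [-1,0,0,0,1],
  [-1,0,0,0,1],
  [-1,0,0,0,1],
  [-1,0,0,0,1],
  [-1,0,0,0,1],
], force=60)

```text
time: 2.78
ee_pos: [0.2737, 0.5612, 0.3629]
eef_rot: [0.999, -0.034, -0.0, -0.0]
ft_force: [-0.5, -1.3, 1.1]
width: 0.087
```

```bash
cat >> h.py <<'E'
def go(p,yaw=None):
    s=read_state();M=R.from_quat(s["eef_rot"]);m=M.as_matrix()
    y=np.degrees(np.arctan2(m[1,0],m[0,0]))
    print("t",round(s["time"],2),"pos",np.round(s["ee_pos"],4),"yaw",round(y,1),"z",np.round(m[:,2],3),"w",round(s["width"],4),"F",np.round(s["ft_force"],1),"T",np.round(s["torque"],2),"q",np.round(s["joint_positions"],2))
    print("delta units",np.round(m.T@(np.array(p)-s["ee_pos"])/.03,2),"turn units", None if yaw is None else round((y-yaw)/5,2))
E
python3 -c "
from h import *
go([.556,.195,.33],0)"
```

```text
t 2.78 pos [0.2737 0.5612 0.3629] yaw -3.9 z [-0.  0. -1.] w 0.087 F [-0.5 -1.3  1.1] T [-0.08  0.05  0.  ] q [-1.26  0.3   0.09  1.25 -0.03  1.6  -1.24]
delta units [10.23 11.53  1.09] turn units -0.79
```

>>> carry_out([
  [-1,0.8,0.9,0,0],
  [-1,0.8,0.9,0,0],
  [-1,0.8,0.9,0,0],
  [-1,0.8,0.9,0,0],
  [-1,0.8,0.9,0,0],
  [-1,0.8,0.9,0,0],
  [-1,0.8,0.9,0,0],
  [-1,0.8,0.9,0,0],
  [-1,0.8,0.9,0,0],
  [-1,0.8,0.9,0.2,-0.4],
  [-1,0.8,0.9,0.2,-0.4],
  [-1,0.7,0.8,0.2,0],
  [-1,0,0,0,0],
])

```text
time: 3.87
ee_pos: [0.5452, 0.208, 0.3428]
eef_rot: [1.0, 0.002, 0.0, -0.001]
ft_force: [-0.9, -1.0, 0.3]
width: 0.0869
```

```bash
python3 -c "
from h import *
go([.556,.195,.33],0)
im=camera('top');b=camera('side')
for c in('top','side'):
  for n in('lid_grip','lid_rim'): print(c,n,[(x['xy'],x['conf']) for x in pinpoint(n,c)[:1]])
cv2.imwrite('pics/c2.png',np.hstack([cv2.resize(im[110:230,80:240],(400,300),interpolation=2),cv2.resize(b[20:140,200:360],(400,300),interpolation=2)]))"
```

```text
t 3.87 pos [0.5452 0.208  0.3428] yaw 0.3 z [ 0.     0.002 -1.   ] w 0.0869 F [-0.9 -1.   0.3] T [-0.14 -0.02 -0.03] q [-0.75  0.21  0.37  1.42 -0.08  1.53 -0.38]
delta units [0.36 0.44 0.43] turn units 0.05
top lid_grip [([152.4, 162.9], 0.8)]
top lid_rim [([155.5, 166.7], 0.61)]
side lid_grip [([279.1, 86.4], 0.68)]
side lid_rim [([271.4, 100.0], 0.81)]
```

View pics/c2.png

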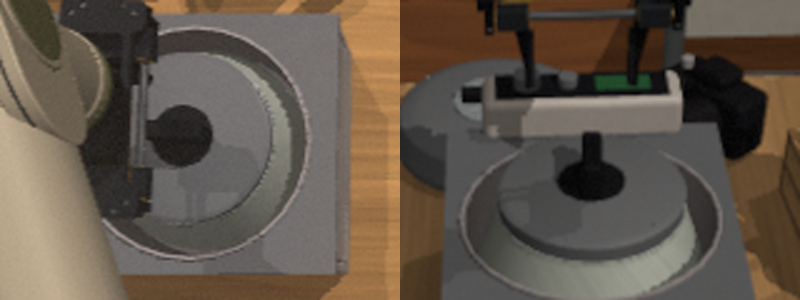

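>>> carry_out([
  [-1,0.35,0.45,0.2,0],
  [-1,0,0,0.8,0],
  [-1,0,0,0.8,0],
  [-1,0,0,0.6,0],
  [-1,0,0,0.3,0],
  [-1,0,0,0,0],
])

```text
time: 4.67
ee_pos: [0.5495, 0.2123, 0.2629]
eef_rot: [1.0, 0.015, 0.002, -0.005]
ft_force: [0.0, -0.5, 1.1]
width: 0.0869
```

```bash
python3 -c "
from h import *
go([.556,.195,.25],0)"
```

```text
t 4.67 pos [0.5495 0.2123 0.2629] yaw 1.7 z [ 0.004  0.011 -1.   ] w 0.0869 F [ 0.  -0.5  1.1] T [-0.1   0.03 -0.04] q [-0.74  0.24  0.36  1.55 -0.09  1.37 -0.34]
delta units [0.2  0.59 0.42] turn units 0.34
```

>>> carry_out([
  [-1,0.2,0.5,0.15,0.3],
  [-1,0,0.1,0.15,0],
  [-1,0,0,0.1,0],
  [-1,0,0,0,0],
])

```text
time: 5.0
ee_pos: [0.5566, 0.1957, 0.2528]
eef_rot: [1.0, 0.002, 0.003, -0.006]
ft_force: [-0.5, -0.1, -0.1]
width: 0.087
```

```bash
python3 -c "
from h import *
go([.556,.195,.25],0)"
```

```text
t 5.0 pos [0.5566 0.1957 0.2528] yaw 0.3 z [ 0.006  0.013 -1.   ] w 0.087 F [-0.5 -0.1 -0.1] T [-0.08  0.11 -0.02] q [-0.72  0.24  0.37  1.56 -0.1   1.34 -0.33]
delta units [-0.02  0.02  0.09] turn units 0.05
```

>>> carry_out([
  [1,0,0,0.1,0],
  [1,0,0,0,0],
  [1,0,0,0,0],
  [1,0,0,0,0],
  [1,0,0,0,0],
  [1,0,0,0,0],
  [1,0,0,0,0],
  [1,0,0,0,0],
], force=60)

```text
time: 5.67
ee_pos: [0.5571, 0.1973, 0.2518]
eef_rot: [1.0, 0.003, 0.004, -0.007]
ft_force: [-0.1, -0.3, 0.4]
width: 0.0415
```

```bash
python3 -c "
from h import *
go([.556,.195,.25],0)"
```

```text
t 5.67 pos [0.5571 0.1973 0.2518] yaw 0.4 z [ 0.009  0.015 -1.   ] w 0.0415 F [-0.1 -0.3  0.4] T [-0.06  0.05 -0.  ] q [-0.72  0.24  0.37  1.56 -0.1   1.34 -0.33]
delta units [-0.04  0.08  0.06] turn units 0.07
```

Fingers are still closing.

>>> carry_out([
  [1,0,0,0,0],
  [1,0,0,0,0],
  [1,0,0,0,0],
  [1,0,0,0,0],
  [1,0,0,0,0],
  [1,0,0,0,0],
])

```text
time: 6.17
ee_pos: [0.5567, 0.1974, 0.2518]
eef_rot: [1.0, 0.003, 0.004, -0.007]
ft_force: [0.6, 0.7, 0.5]
width: 0.0197
```

```bash
python3 -c "
from h import *
go([.556,.195,.25],0)"
```

```text
t 6.17 pos [0.5567 0.1974 0.2518] yaw 0.4 z [ 0.008  0.015 -1.   ] w 0.0197 F [0.6 0.7 0.5] T [-0.14  0.25  0.03] q [-0.72  0.24  0.37  1.56 -0.1   1.34 -0.33]
delta units [-0.02  0.08  0.06] turn units 0.08
```

Gripped (19.7 mm). Try a small turn, tool +z (clockwise from above).

>>> carry_out([
  [1,0,0,0,0.5],
  [1,0,0,0,0.5],
  [1,0,0,0,0.5],
])

```text
time: 6.42
ee_pos: [0.5568, 0.1965, 0.2518]
eef_rot: [0.998, -0.064, 0.004, -0.007]
ft_force: [-0.9, 0.0, 1.6]
width: 0.0194
```

```bash
python3 -c "
from h import *
go([.556,.195,.25],0)"
```

```text
t 6.42 pos [0.5568 0.1965 0.2518] yaw -7.3 z [ 0.008  0.014 -1.   ] w 0.0194 F [-0.9  0.   1.6] T [-0.2   0.25  0.18] q [-0.73  0.24  0.39  1.57 -0.1   1.34 -0.46]
delta units [-0.02  0.05  0.06] turn units -1.46
```

>>> carry_out([
  [1,0,0,0,0.5],
  [1,0,0,0,0.5],
])

```text
time: 6.58
ee_pos: [0.5569, 0.1963, 0.2518]
eef_rot: [0.994, -0.109, 0.003, -0.007]
ft_force: [1.0, -0.1, -0.3]
width: 0.0196
```

```bash
python3 -c "
from h import *
go([.556,.195,.25],0)"
```

```text
t 6.58 pos [0.5569 0.1963 0.2518] yaw -12.5 z [ 0.008  0.013 -1.   ] w 0.0196 F [ 1.  -0.1 -0.3] T [-0.08  0.15  0.19] q [-0.74  0.24  0.4   1.57 -0.11  1.34 -0.55]
delta units [-0.02  0.05  0.06] turn units -2.51
```

>>> carry_out([
  [1,0,0,0,0.5],
  [1,0,0,0,0.5],
])

```text
time: 6.75
ee_pos: [0.5571, 0.1963, 0.2518]
eef_rot: [0.988, -0.154, 0.003, -0.007]
ft_force: [-0.4, 0.6, 0.8]
width: 0.0193
```

```bash
python3 -c "
from h import *
go([.556,.195,.25],0)"
```

```text
t 6.75 pos [0.5571 0.1963 0.2518] yaw -17.8 z [ 0.008  0.013 -1.   ] w 0.0193 F [-0.4  0.6  0.8] T [-0.14  0.12  0.16] q [-0.75  0.24  0.41  1.57 -0.11  1.34 -0.64]
delta units [-0.02  0.05  0.06] turn units -3.56
```

>>> carry_out([
  [1,0,0,0,0.5],
  [1,0,0,0,0.5],
])

```text
time: 6.92
ee_pos: [0.5573, 0.1963, 0.2518]
eef_rot: [0.98, -0.199, 0.003, -0.007]
ft_force: [-0.5, 0.6, -0.1]
width: 0.0195
```

```bash
python3 -c "
from h import *
go([.556,.195,.25],0)"
```

```text
t 6.92 pos [0.5573 0.1963 0.2518] yaw -23.0 z [ 0.009  0.013 -1.   ] w 0.0195 F [-0.5  0.6 -0.1] T [-0.18  0.1   0.21] q [-0.76  0.24  0.42  1.57 -0.11  1.34 -0.73]
delta units [-0.02  0.06  0.06] turn units -4.6
```

>>> carry_out([
  [1,0,0,0,0.8],
  [1,0,0,0,0.8],
  [1,0,0,0,0.8],
  [1,0,0,0,0.8],
  [1,0,0,0,0.8],
  [1,0,0,0,0.8],
  [1,0,0,0,0.8],
  [1,0,0,0,0.8],
  [1,0,0,0,0.8],
  [1,0,0,0,0.8],
  [1,0,0,0,0.8],
  [1,0,0,0,0.8],
  [1,0,0,0,0.8],
  [1,0,0,0,0],
])

```text
time: 8.08
ee_pos: [0.5587, 0.1951, 0.2522]
eef_rot: [0.78, -0.626, 0.003, -0.007]
ft_force: [-0.2, -0.1, -0.1]
width: 0.0192
```

```bash
python3 -c "
from h import *
go([.556,.195,.25],0)"
```

```text
t 8.08 pos [0.5587 0.1951 0.2522] yaw -77.5 z [ 0.014  0.008 -1.   ] w 0.0192 F [-0.2 -0.1 -0.1] T [-0.31  0.22  0.08] q [-0.86  0.25  0.54  1.57 -0.14  1.34 -1.66]
delta units [-0.02  0.09  0.07] turn units -15.49
```

Turned 78° freely. Lift slowly at first.

>>> carry_out([
  [1,0,0,-0.15,0],
  [1,0,0,-0.15,0],
  [1,0,0,-0.15,0],
])

```text
time: 8.33
ee_pos: [0.5576, 0.1948, 0.2648]
eef_rot: [0.782, -0.623, 0.002, -0.006]
ft_force: [-0.2, 0.0, -3.1]
width: 0.0196
```

```bash
python3 -c "
from h import *
go([.556,.195,.36],0)"
```

```text
t 8.33 pos [0.5576 0.1948 0.2648] yaw -77.1 z [ 0.011  0.007 -1.   ] w 0.0196 F [-0.2  0.  -3.1] T [-0.08  0.16 -0.03] q [-0.86  0.25  0.54  1.55 -0.13  1.37 -1.65]
delta units [-0.03  0.01 -3.17] turn units -15.43
```

>>> carry_out([
  [1,0,0,-0.6,0],
  [1,0,0,-0.9,0],
  [1,0,0,-0.9,0],
  [1,0,0,-0.9,0],
  [1,0,0,-0.5,0],
])

```text
time: 8.75
ee_pos: [0.5545, 0.1933, 0.3811]
eef_rot: [0.784, -0.621, 0.0, -0.003]
ft_force: [-0.0, -1.1, -2.7]
width: 0.0195
```

```bash
python3 -c "
from h import *
im=camera('top');b=camera('side')
m=np.mean([(488,254),(583,242),(598,337),(500,351)],0)*.64;c=atz('top',m,.003);print(c)
for n in('rotor_top','sample_tube_mid','balance_tube_mid'):
  for k in('top','side'): print(n,k,[(np.round(x['xy'],1),round(x['conf'],2)) for x in pinpoint(n,k)[:3]])
go([c[0],c[1],.37],-77)
cv2.imwrite('pics/c3.png',np.hstack([cv2.resize(im[110:230,80:240],(400,300),interpolation=2),cv2.resize(b[20:140,200:360],(400,300),interpolation=2)]))"
```

```text
[ 0.51391529 -0.38741458  0.003     ]
rotor_top top []
rotor_top side [(array([276.2, 104.1]), 0.86)]
sample_tube_mid top []
sample_tube_mid side [(array([285.3, 248.8]), 0.73), (array([301.8, 116.5]), 0.48)]
balance_tube_mid top []
balance_tube_mid side [(array([246.2, 117.8]), 0.53)]
t 9.15 pos [0.5537 0.1933 0.3762] yaw -76.8 z [-0.     0.001 -1.   ] w 0.0195 F [-0.2  0.1 -2.9] T [-0.02  0.14  0.05] q [-0.86  0.22  0.55  1.35 -0.12  1.6  -1.66]
delta units [18.55  5.71  0.18] turn units 0.04
```

>>> carry_out([
  [1,0.6,0.2,0,0],
  [1,0.9,0.28,0,0],
  [1,0.9,0.28,0,0],
  [1,0.9,0.28,0,0],
  [1,0.9,0.28,0,0],
  [1,0.9,0.28,0,0],
  [1,0.9,0.28,0,0],
  [1,0.9,0.28,0,0],
  [1,0.9,0.28,0,0],
  [1,0.9,0.28,0,0],
  [1,0.9,0.28,0,0],
  [1,0.9,0.28,0,0],
  [1,0.9,0.28,0,0],
  [1,0.9,0.28,0,0],
  [1,0.9,0.28,0,0],
  [1,0.9,0.28,0,0],
  [1,0.9,0.28,0,0],
  [1,0.8,0.28,0,0],
  [1,0.3,0.1,0,0],
  [1,0,0,0,0],
])

```text
time: 10.82
ee_pos: [0.5062, -0.3372, 0.3604]
eef_rot: [0.786, -0.618, -0.009, 0.006]
ft_force: [0.2, 0.2, -2.9]
width: 0.0199
```

```bash
python3 -c "
from h import *
go([.514,-.387,.15],-77)"
```

```text
t 10.82 pos [ 0.5062 -0.3372  0.3604] yaw -76.4 z [-0.021  0.002 -1.   ] w 0.0199 F [ 0.2  0.2 -2.9] T [-0.11  0.15 -0.02] q [-0.13  0.35  0.88  1.31 -0.26  1.61 -0.62]
delta units [ 1.72 -0.    7.  ] turn units 0.12
```

>>> carry_out([
  [1,0.6,0,0,0],
  [1,0.7,0,0.3,0],
  [1,0.4,0,0.9,0],
  [1,0,0,0.9,0],
  [1,0,0,0.9,0],
  [1,0,0,0.9,0],
  [1,0,0,0.9,0],
  [1,0,0,0.9,0],
  [1,0,0,0.6,0],
  [1,0,0,0.2,0],
  [1,0,0,0,0],
])

```text
time: 11.73
ee_pos: [0.5142, -0.3799, 0.152]
eef_rot: [0.788, -0.616, -0.012, 0.004]
ft_force: [0.1, 0.7, -1.9]
width: 0.0196
```

```bash
python3 -c "
from h import *
go([.514,-.387,.06],-77)"
```

```text
t 11.73 pos [ 0.5142 -0.3799  0.152 ] yaw -76.0 z [-0.024  0.008 -1.   ] w 0.0196 F [ 0.1  0.7 -1.9] T [-0.    0.02 -0.01] q [-0.02  0.54  0.81  1.54 -0.39  1.26 -0.48]
delta units [ 0.27 -0.    3.07] turn units 0.19
```

>>> carry_out([
  [1,0.2,0,0.5,0],
  [1,0,0,0.9,0],
  [1,0,0,0.8,0],
  [1,0,0,0.4,0],
  [1,0,0,0.1,0],
  [1,0,0,0,0],
])

```text
time: 12.23
ee_pos: [0.5179, -0.3869, 0.0713]
eef_rot: [0.789, -0.614, -0.008, 0.004]
ft_force: [0.1, -0.5, -2.9]
width: 0.0198
```

```bash
python3 -c "
from h import *
go([.514,-.387,.053],-77)"
```

```text
t 12.23 pos [ 0.5179 -0.3869  0.0713] yaw -75.8 z [-0.017  0.004 -1.   ] w 0.0198 F [ 0.1 -0.5 -2.9] T [-0.07  0.09  0.01] q [ 0.03  0.63  0.75  1.59 -0.46  1.12 -0.43]
delta units [-0.02  0.12  0.61] turn units 0.23
```

>>> carry_out([
  [1,0,0.1,0.2,0],
  [1,0,0,0.15,0],
  [1,0,0,0.1,0],
  [1,0,0,0,0],
])

```text
time: 12.57
ee_pos: [0.5163, -0.3894, 0.0605]
eef_rot: [0.789, -0.614, -0.005, 0.003]
ft_force: [-0.0, -0.7, -3.1]
width: 0.0198
```

```bash
python3 -c "
from h import *
go([.514,-.387,.053],-77)"
```

```text
t 12.57 pos [ 0.5163 -0.3894  0.0605] yaw -75.8 z [-0.012  0.001 -1.   ] w 0.0198 F [-0.  -0.7 -3.1] T [-0.09  0.15 -0.02] q [ 0.03  0.64  0.75  1.61 -0.47  1.09 -0.42]
delta units [-0.1   0.05  0.25] turn units 0.23
```

>>> carry_out([
  [1,0,0,0.15,0],
  [1,0,0,0.1,0],
  [1,0,0,0,0],
])

```text
time: 12.82
ee_pos: [0.5169, -0.3912, 0.0554]
eef_rot: [0.789, -0.615, -0.003, 0.003]
ft_force: [0.7, 0.5, -0.3]
width: 0.0193
```

```bash
python3 -c "
from h import *
go([.514,-.387,.053],-77)"
```

```text
t 12.82 pos [ 0.5169 -0.3912  0.0554] yaw -75.9 z [-0.009 -0.001 -1.   ] w 0.0193 F [ 0.7  0.5 -0.3] T [ 0.22 -0.13  0.07] q [ 0.04  0.65  0.74  1.61 -0.47  1.08 -0.42]
delta units [-0.16  0.06  0.08] turn units 0.22
```

>>> carry_out([
  [1,0,0,0.05,0],
  [0,0,0,0,0],
  [0,0,0,0,0],
  [0,0,0,0,0],
  [0,0,0,0,0],
  [0,0,0,-0.2,0],
  [0,0,0,-0.6,0],
  [0,0,0,-0.9,0],
  [0,0,0,-0.9,0],
  [0,0,0,-0.9,0],
  [0,0,0,-0.9,0],
  [0,0,0,-0.9,0],
  [0,0,0,-0.9,0],
  [0,0,0,-0.6,0],
  [0,0,0,0,0],
])

```text
time: 14.07
ee_pos: [0.5179, -0.3909, 0.2709]
eef_rot: [0.788, -0.615, -0.002, 0.004]
ft_force: [-0.4, 0.5, 0.9]
width: 0.0433
```

```bash
python3 - <<'E'
from h import *
go([.514,-.387,.3],0)
im=camera('top');b=camera('side')
for n in('lid_grip','rotor_top','sample_tube_mid','balance_tube_mid','rack_hole1','spare_tube_mid','beaker'):
  for k in('top','side'): print(n,k,[(np.round(x['xy'],1).tolist(),round(x['conf'],2)) for x in pinpoint(n,k)[:4]])
top=np.hstack([cv2.resize(im[110:230,80:240],(400,300),interpolation=2),cv2.resize(b[50:140,220:340],(400,300),interpolation=2)])
bot=np.hstack([cv2.resize(im[120:240,240:400],(400,300),interpolation=2),cv2.resize(b[210:384,170:402],(400,300),interpolation=2)])
cv2.imwrite('pics/top1.png',im);cv2.imwrite('pics/side1.png',b)
cv2.imwrite('pics/c4.png',np.vstack([top,bot]))
E
```

```text
t 14.07 pos [ 0.5179 -0.3909  0.2709] yaw -75.9 z [-0.008 -0.003 -1.   ] w 0.0433 F [-0.4  0.5  0.9] T [-0.12  0.13  0.02] q [-0.02  0.47  0.85  1.37 -0.34  1.46 -0.51]
delta units [-0.16  0.1  -0.97] turn units -15.19
lid_grip top [([356.6, 188.0], 0.79)]
lid_grip side [([269.9, 349.6], 0.6)]
rotor_top top [([153.9, 164.6], 0.84)]
rotor_top side []
sample_tube_mid top []
sample_tube_mid side [([257.7, 255.1], 0.38)]
balance_tube_mid top [([156.7, 195.5], 0.54)]
balance_tube_mid side []
rack_hole1 top [([286.8, 186.6], 0.79), ([287.2, 170.0], 0.59)]
rack_hole1 side [([258.7, 255.7], 0.97), ([287.2, 253.0], 0.94)]
spare_tube_mid top [([289.5, 190.2], 0.65), ([292.2, 213.9], 0.44)]
spare_tube_mid side [([225.9, 259.7], 0.87), ([361.5, 343.5], 0.6)]
beaker top [([300.7, 121.9], 0.74)]
beaker side [([364.9, 290.6], 0.67)]
```

View pics/c4.png

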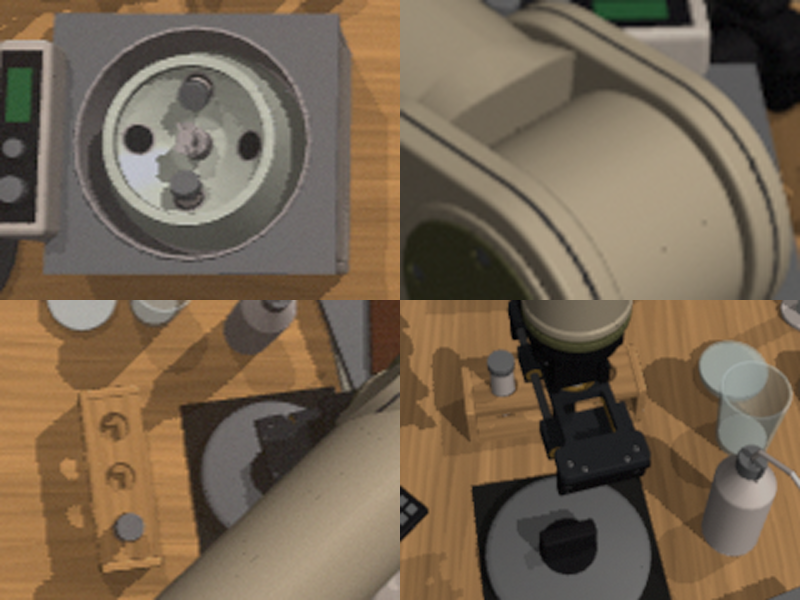

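```bash
python3 - <<'E'
from h import *
f=lambda x,y:(80+x/2.5,110+y/2.5)
s=atz('top',f(197,92),.204);b=atz('top',f(186,182),.204);print('caps',s,b,(s+b)/2,np.degrees(np.arctan2(*(s-b)[:2][::-1])),np.linalg.norm(s-b))
print('rotor rim',atz('top',f((102+276)/2,(52+227)/2),.202), atz('top',(153.9,164.6),.202),'nose',atz('top',f(194,141),.212))
# holes in top crop bottom-left: origin 240,120 scale2.5
h=lambda x,y:(240+x/2.5,120+(y-300)/2.5)
print('holes top',atz('top',h(116,426),.07),atz('top',h(121,476),.07),'spare cap',atz('top',h(130,525),.122))
for p in((258.7,255.7),(287.2,253.0)):print('side',atz('side',p,.07))
for p in((286.8,186.6),(287.2,170.0)):print('topnet',atz('top',p,.07))
# from s0 view
print('s0',[atz('side',(x*.64,y*.64),.07) for x,y in((404,399),(449,393))], 'beaker',atz('side',(364.9,290.6),0))
g=cv2.imread('pics/top1.png')
E
```

```text
caps [0.60692338 0.18599922 0.204     ] [0.50559327 0.19405498 0.204     ] [0.55625833 0.1900271  0.204     ] -4.545460233745137 0.1016498203701478
rotor rim [0.55346645 0.19326039 0.202     ] [0.55677273 0.19813018 0.202     ] nose [0.55037123 0.1849153  0.212     ]
holes top [ 0.56489682 -0.18122228  0.07      ] [ 0.50189205 -0.18792965  0.07      ] spare cap [ 0.43891756 -0.19483299  0.122     ]
side [ 0.50458243 -0.18862744  0.07      ]
side [ 0.56761085 -0.18284315  0.07      ]
topnet [ 0.51375613 -0.18284163  0.07      ]
topnet [ 0.56620308 -0.1837284   0.07      ]
s0 [array([ 0.50429278, -0.1877145 ,  0.07      ]), array([ 0.56820058, -0.17887279,  0.07      ])] beaker [ 0.7403319  -0.23937602  0.        ]
```

>>> carry_out([
  [-0.15,0,0,-0.6,0.8],
  [-0.15,-0.5,0,-0.6,0.9],
  [-0.15,-0.9,0,0,0.9],
  [-0.15,-0.95,0,0,0.9],
  [-0.15,-0.95,-0.08,0,0],
  [-0.15,-0.95,-0.08,0,0],
  [-0.15,-0.95,-0.08,0,0],
  [-0.15,-0.95,-0.08,0,0],
  [-0.15,-0.95,-0.08,0,0],
  [-0.15,-0.95,-0.08,0,0],
  [-0.15,-0.95,-0.08,0,0],
  [-0.15,-0.95,-0.08,0,0],
  [-0.15,-0.95,-0.08,0,0],
  [-0.15,-0.95,-0.08,0,0],
  [-0.15,-0.95,-0.08,0,0],
  [-0.15,-0.95,-0.08,0,0],
  [-0.15,-0.95,-0.08,0,0],
  [-0.15,-0.9,-0.08,0,0],
  [-0.15,-0.5,0,0,0],
  [-0.15,0,0,0,0],
], force=20)

```text
time: 16.53
ee_pos: [0.5777, 0.1093, 0.3036]
eef_rot: [-0.678, 0.735, 0.005, -0.003]
ft_force: [0.1, -0.9, -0.2]
width: 0.0496
```

```bash
python3 -c "
from h import *
go([.608,.189,.27],-94.5)"
```

```text
t 16.53 pos [0.5777 0.1093 0.3036] yaw -94.7 z [-0.011  0.003 -1.   ] w 0.0496 F [ 0.1 -0.9 -0.2] T [-0.04  0.12 -0.01] q [-0.88  0.27  0.77  1.48 -0.2   1.47 -1.76]
delta units [-2.73 -0.8   1.12] turn units -0.04
```

>>> carry_out([
  [-0.15,-0.7,-0.2,0,0],
  [-0.15,-0.8,-0.2,0.2,0],
  [-0.15,-0.8,-0.2,0.3,0],
  [-0.15,-0.4,-0.2,0.3,0],
  [-0.15,0,0,0.3,0],
  [-0.15,0,0,0,0],
])

```text
time: 17.03
ee_pos: [0.6103, 0.1822, 0.2708]
eef_rot: [-0.675, 0.738, 0.003, -0.003]
ft_force: [-0.7, -0.2, -0.4]
width: 0.05
```

```bash
python3 - <<'E'
from h import *
go([.608,.189,.24],-94.5)
im=camera('top');b=camera('side')
for n in('rotor_top','sample_tube_mid','balance_tube_mid'):
  for k in('top','side'): print(n,k,[(np.round(x['xy'],1).tolist(),round(x['conf'],2)) for x in pinpoint(n,k)[:2]])
for n,p in(('axis',[.557,.195,.214]),('captop',[.606,.190,.204]),('tcp',[.608,.189,.194])):print(n,(proj('side',p)-(220,40))*4+(400,0),(proj('top',p)-(100,120))*4)
cv2.imwrite('pics/c5.png',np.hstack([cv2.resize(im[120:220,100:200],(400,400),interpolation=2),cv2.resize(b[40:140,220:320],(400,400),interpolation=2)]))
E
```

```text
t 17.03 pos [0.6103 0.1822 0.2708] yaw -95.1 z [-0.008  0.001 -1.   ] w 0.05 F [-0.7 -0.2 -0.4] T [-0.1   0.16  0.01] q [-0.89  0.41  0.73  1.4  -0.28  1.44 -1.82]
delta units [-0.22  0.09  1.03] turn units -0.13
rotor_top top [([154.6, 166.5], 0.7)]
rotor_top side [([278.5, 104.2], 0.73)]
sample_tube_mid top [([158.6, 193.2], 0.68)]
sample_tube_mid side [([304.4, 116.0], 0.5)]
balance_tube_mid top [([157.4, 194.7], 0.48)]
balance_tube_mid side [([245.0, 119.4], 0.63)]
axis [624.481366   223.38621815] [215.3673532  175.41729805]
captop [702.4122593 239.6525428] [229.41412659 108.41535101]
tcp [704.90944866 253.41110058] [234.72201012 108.51815147]
```

View pics/c5.png

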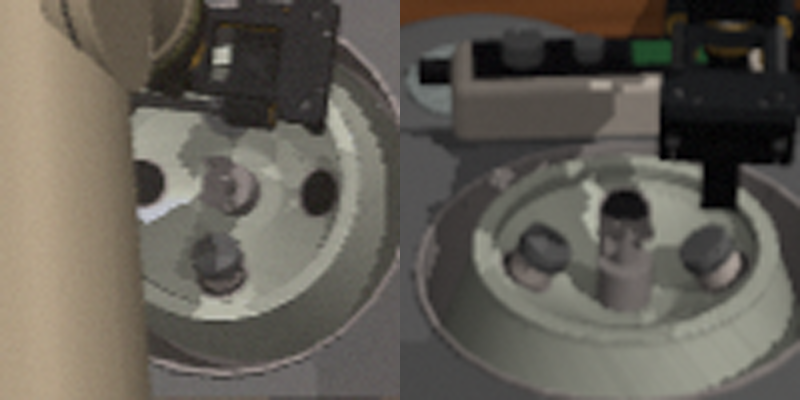

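>>> carry_out([
  [-0.15,-0.25,0.08,0.2,-0.1],
  [-0.15,0,0,0.5,0],
  [-0.15,0,0,0.5,0],
  [-0.15,0,0,0.4,0],
  [-0.15,0,0,0.2,0],
  [-0.15,0,0,0,0],
])

```text
time: 17.93
ee_pos: [0.6085, 0.1936, 0.2172]
eef_rot: [-0.679, 0.734, 0.003, 0.001]
ft_force: [-0.5, 0.8, 0.1]
width: 0.05
```

```bash
python3 -c "
from h import *
go([.608,.190,.194],-94.5)"
```

```text
t 17.93 pos [0.6085 0.1936 0.2172] yaw -94.4 z [-0.003  0.006 -1.   ] w 0.05 F [-0.5  0.8  0.1] T [-0.05  0.18  0.05] q [-0.9   0.44  0.71  1.48 -0.29  1.33 -1.81]
delta units [0.13 0.   0.77] turn units 0.01
```

>>> carry_out([
  [-0.15,0.13,0,0.25,0],
  [-0.15,0,0,0.25,0],
  [-0.15,0,0,0.15,0],
  [-0.15,0,0,0.05,0],
  [-0.15,0,0,0,0],
])

```text
time: 18.35
ee_pos: [0.6085, 0.1896, 0.195]
eef_rot: [-0.679, 0.734, 0.003, 0.001]
ft_force: [-0.2, 1.3, 0.2]
width: 0.0503
```

```bash
python3 -c "
from h import *
go([.608,.190,.194],-94.5)"
```

```text
t 18.35 pos [0.6085 0.1896 0.195 ] yaw -94.4 z [-0.002  0.006 -1.   ] w 0.0503 F [-0.2  1.3  0.2] T [-0.    0.17 -0.06] q [-0.89  0.45  0.71  1.51 -0.3   1.29 -1.8 ]
delta units [-0.01  0.02  0.03] turn units 0.02
```

>>> carry_out([
  [1,0,0,0,0],
  [1,0,0,0,0],
  [1,0,0,0,0],
  [1,0,0,0,0],
  [1,0,0,0,0],
  [1,0,0,0,0],
], force=25)

```text
time: 18.85
ee_pos: [0.609, 0.1912, 0.1964]
eef_rot: [-0.68, 0.733, 0.003, 0.003]
ft_force: [0.0, 0.3, -1.3]
width: 0.0331
```

```bash
python3 -c "
from h import *
go([.608-.06,.190+.0047,.194+.104],-94.5)"
```

```text
t 18.85 pos [0.609  0.1912 0.1964] yaw -94.3 z [-0.     0.008 -1.   ] w 0.0331 F [ 0.   0.3 -1.3] T [-0.02  0.17 -0.02] q [-0.9   0.45  0.71  1.51 -0.3   1.29 -1.8 ]
delta units [ 0.01  2.04 -3.38] turn units 0.03
```

>>> carry_out([
  [1,0,0.12,-0.21,0],
  [1,0,0.2,-0.35,0],
  [1,0,0.2,-0.35,0],
])

```text
time: 19.1
ee_pos: [0.5925, 0.191, 0.2234]
eef_rot: [-0.679, 0.734, 0.003, 0.001]
ft_force: [1.1, 0.8, -0.8]
width: 0.033
```

```bash
python3 -c "
from h import *
go([.608-.06,.190+.0047,.194+.104],-94.5)"
```

```text
t 19.1 pos [0.5925 0.191  0.2234] yaw -94.4 z [-0.002  0.005 -1.   ] w 0.033 F [ 1.1  0.8 -0.8] T [-0.02 -0.    0.04] q [-0.93  0.39  0.72  1.52 -0.27  1.33 -1.83]
delta units [-0.02  1.49 -2.48] turn units 0.01
```

>>> carry_out([
  [1,0,0.22,-0.38,0],
  [1,0,0.22,-0.38,0],
  [1,0,0.22,-0.39,0],
  [1,0,0.22,-0.4,0],
  [1,0,0.15,-0.4,0],
])

```text
time: 19.52
ee_pos: [0.5576, 0.192, 0.2902]
eef_rot: [-0.679, 0.734, 0.003, 0.002]
ft_force: [-0.1, 0.7, -0.9]
width: 0.0331
```

```bash
python3 - <<'E'
from h import *
go([.55,.195,.36],-94.5)
im=camera('top');b=camera('side')
for k in('top','side'): print(k,[(np.round(x['xy'],1).tolist(),round(x['conf'],2)) for x in pinpoint('sample_tube_mid',k)[:2]])
cv2.imwrite('pics/c6.png',np.hstack([cv2.resize(im[120:220,100:200],(400,400),interpolation=2),cv2.resize(b[20:140,200:320],(400,400),interpolation=2)]))
E
```

```text
t 19.52 pos [0.5576 0.192  0.2902] yaw -94.5 z [-0.001  0.007 -1.   ] w 0.0331 F [-0.1  0.7 -0.9] T [-0.07  0.12 -0.01] q [-1.01  0.27  0.74  1.51 -0.19  1.43 -1.91]
delta units [-0.1   0.26 -2.33] turn units 0.0
top [([323.7, 267.5], 0.56)]
side [([285.5, 87.7], 0.88), ([247.3, 114.9], 0.21)]
```

View pics/c6.png

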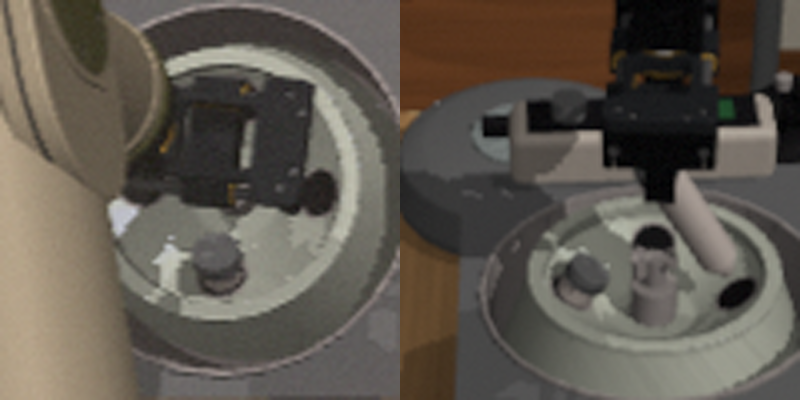

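>>> carry_out([
  [1,0,0.1,-0.6,0],
  [1,0.3,0,-0.7,0],
  [1,0.7,0.03,-0.2,0],
  [1,0.85,0.03,0,0],
  [1,0.85,0.03,0,0],
  [1,0.85,0.03,0,0],
  [1,0.85,0.03,0,0],
  [1,0.85,0.03,0,0],
  [1,0.85,0.03,0,0],
  [1,0.85,0.03,0,0],
  [1,0.85,0.03,0,0],
  [1,0.85,0.03,0,0],
  [1,0.85,0.03,0,0],
  [1,0.85,0.03,0,0],
  [1,0.85,0.03,0,0],
  [1,0.4,0,0,0],
  [1,0,0,0,0],
])

```text
time: 21.13
ee_pos: [0.501, -0.1889, 0.3155]
eef_rot: [-0.674, 0.738, 0.007, -0.01]
ft_force: [-0.4, 0.1, -1.2]
width: 0.0333
```

```bash
python3 -c "
from h import *
go([.512,-.180,.25],-94.5)"
```

```text
t 21.13 pos [ 0.501  -0.1889  0.3155] yaw -95.2 z [-0.024 -0.003 -1.   ] w 0.0333 F [-0.4  0.1 -1.2] T [-0.06  0.17 -0.02] q [-0.61  0.15  1.    1.59 -0.12  1.49 -1.27]
delta units [-0.34 -0.39  2.17] turn units -0.14
```

>>> carry_out([
  [1,-0.3,-0.35,0.3,0],
  [1,0,0,0.7,0],
  [1,0,0,0.7,0],
  [1,0,0,0.4,0],
  [1,0,0,0,0],
])

```text
time: 21.55
ee_pos: [0.5075, -0.1833, 0.2463]
eef_rot: [-0.672, 0.74, 0.008, -0.011]
ft_force: [0.2, 0.8, -0.9]
width: 0.0331
```

```bash
python3 -c "
from h import *
go([.512,-.180,.24],-94.5)"
```

```text
t 21.55 pos [ 0.5075 -0.1833  0.2463] yaw -95.5 z [-0.027 -0.003 -1.   ] w 0.0331 F [ 0.2  0.8 -0.9] T [-0.04  0.17  0.01] q [-0.59  0.21  0.98  1.69 -0.17  1.35 -1.25]
delta units [-0.13 -0.15  0.21] turn units -0.21
```

>>> carry_out([
  [1,0,0,0,0],
  [1,0,0,0,0],
  [1,0,0,0,0],
  [1,0,0,0,0],
], force=5)

```text
time: 21.88
ee_pos: [0.507, -0.1826, 0.2467]
eef_rot: [-0.672, 0.74, 0.009, -0.011]
ft_force: [1.0, 0.1, -1.2]
width: 0.0338
```

```bash
python3 - <<'E'
from h import *
go([.512,-.180,.24],-94.5)
im=camera('top');b=camera('side')
for k in('top','side'): print(k,[(np.round(x['xy'],1).tolist(),round(x['conf'],2)) for x in pinpoint('sample_tube_mid',k)[:2]])
cv2.imwrite('pics/c7.png',np.hstack([cv2.resize(im[120:220,230:330],(400,400),interpolation=2),cv2.resize(b[180:300,200:320],(400,400),interpolation=2)]))
E
```

```text
t 21.88 pos [ 0.507  -0.1826  0.2467] yaw -95.5 z [-0.028 -0.003 -1.   ] w 0.0338 F [ 1.   0.1 -1.2] T [-0.04  0.12  0.01] q [-0.59  0.21  0.98  1.69 -0.17  1.36 -1.25]
delta units [-0.1  -0.17  0.22] turn units -0.2
top []
side [([266.1, 219.5], 0.6)]
```

View pics/c7.png

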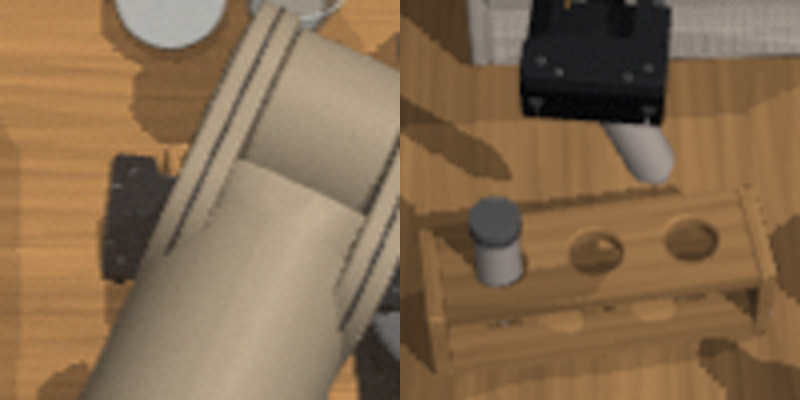

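>>> carry_out([
  [1,0,0,0,0],
  [1,0,0,0,0],
  [1,0,0,0,0],
  [1,0,0,0,0],
  [1,0,0,0,0],
  [1,0,0,0,0],
], force=3)

```text
time: 22.58
ee_pos: [0.5071, -0.1828, 0.2469]
eef_rot: [-0.672, 0.74, 0.008, -0.011]
ft_force: [0.1, 0.7, -0.6]
width: 0.0335
```

```bash
python3 - <<'E'
from h import *
go([.512,-.180,.24],-94.5)
b0=cv2.imread('pics/side1.png');b=camera('side')
l=silhouettes('sample_tube_mid','side')
for x in l[:3]:
  m=x['mask'];ys,xs=np.nonzero(m);print(x['conf'],np.round(x['box'],1),'bottom',xs[ys>=ys.max()-1].mean(),ys.max())
for t in(0,10,20,30):
  t=np.radians(t);c=np.array([.507,-.1826,.2497]);tip=c+.111*np.array([np.sin(t),-.08*np.sin(t),-np.cos(t)])
  print(np.degrees(t),'tip',proj('side',tip), tip)
print(proj('side',[.567,-.182,.07]))
cv2.imwrite('pics/c8.png',cv2.resize(b[180:300,200:320],(400,400),interpolation=2))
E
```

```text
t 22.58 pos [ 0.5071 -0.1828  0.2469] yaw -95.5 z [-0.027 -0.003 -1.   ] w 0.0335 F [ 0.1  0.7 -0.6] T [-0.01  0.14  0.  ] q [-0.59  0.21  0.98  1.69 -0.17  1.36 -1.25]
delta units [-0.11 -0.16  0.23] turn units -0.2
0.61 [263.9 226.2  21.5  16.8] bottom 266.6923076923077 235
0.19 [377.2 325.6  62.   61.5] bottom 363.2068965517241 357
0.0 tip [259.58006242 234.43792643] [ 0.507  -0.1826  0.1387]
10.0 tip [268.77092086 234.35863038] [ 0.52627495 -0.184142    0.14038634]
20.0 tip [277.75889067 233.29614751] [ 0.54496424 -0.18563714  0.14539412]
29.999999999999996 tip [286.32772446 231.26196023] [ 0.5625     -0.18704     0.15357118]
[286.9006709  252.69136348]
```

View pics/c8.png

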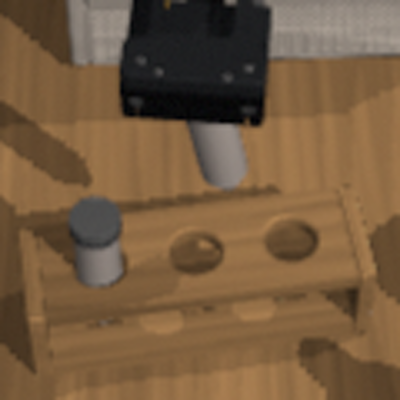

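>>> carry_out([
  [1,0,0,0,0],
  [1,0,0,0,0],
  [1,0,0,0,0],
  [1,0,0,0,0],
  [1,0,0,0,0],
  [1,0,0,0,0],
], force=3)

```text
time: 23.18
ee_pos: [0.5071, -0.1828, 0.2469]
eef_rot: [-0.672, 0.74, 0.008, -0.011]
ft_force: [0.7, 0.6, -0.6]
width: 0.0342
```

```bash
cat >> h.py <<'E'
def tip():
  s=read_state();b=camera('side')
  for x in silhouettes('sample_tube_mid','side')[:3]:
    m=x['mask'];ys,xs=np.nonzero(m);print(round(x['conf'],2),np.round(x['box'],1),'bottom',xs[ys>=ys.max()-1].mean(),ys.max(),'toprow',xs[ys<=ys.min()+2].mean(),ys.min())
  for t in(0,5,10):
    t=np.radians(t);c=s["ee_pos"]+[0,0,.003];q=c+.111*np.array([np.sin(t),-.08*np.sin(t),-np.cos(t)])
    print(np.degrees(t),'tip',proj('side',q),'mid',proj('side',c+(q-c)*.4685), q)
E
python3 - <<'E'
from h import *
go([.567,-.182,.24],-94.5);tip()
E
```

```text
t 23.18 pos [ 0.5071 -0.1828  0.2469] yaw -95.5 z [-0.028 -0.003 -1.   ] w 0.0342 F [ 0.7  0.6 -0.6] T [ 0.01  0.17 -0.07] q [-0.59  0.21  0.98  1.69 -0.17  1.36 -1.25]
delta units [-0.22 -1.99  0.17] turn units -0.2
0.6 [264.2 226.8  15.6  19.3] bottom 268.0 236 toprow 262.07142857142856 216
0.59 [269.9 348.   96.7  69.7] bottom 268.0 383 toprow 264.81159420289856 312
0.0 tip [259.62782519 234.4758864 ] mid [259.48000275 216.60933544] [ 0.50709639 -0.18283102  0.13886766]
5.0 tip [264.23644847 234.55925881] mid [261.73341165 216.64267749] [ 0.51677068 -0.18360496  0.13929005]
10.0 tip [268.82129202 234.39665619] mid [263.97181794 216.55052358] [ 0.52637134 -0.18437302  0.140554  ]
```

>>> carry_out([
  [1,-0.05,-0.3,0,0],
  [1,-0.05,-0.5,0,0],
  [1,-0.05,-0.5,0,0],
  [1,0,-0.3,0,0],
  [1,0,0,0,0],
  [1,0,0,0,0],
], force=6)

```text
time: 23.78
ee_pos: [0.557, -0.1827, 0.2452]
eef_rot: [-0.672, 0.74, 0.009, -0.011]
ft_force: [-0.9, -0.1, -1.1]
width: 0.0337
```

```bash
python3 - <<'E'
from h import *
go([.556,-.181,.19],-94.5);tip()
E
```

```text
t 23.78 pos [ 0.557  -0.1827  0.2452] yaw -95.5 z [-0.028 -0.002 -1.   ] w 0.0337 F [-0.9 -0.1 -1.1] T [-0.01  0.13 -0.04] q [-0.51  0.36  0.95  1.57 -0.28  1.39 -1.2 ]
delta units [-0.06 -0.01  1.84] turn units -0.2
0.76 [290.1 226.2  18.9  19.7] bottom 291.2 235 toprow 287.8378378378378 216
0.0 tip [283.31746696 234.46978509] mid [284.21439375 216.62201082] [ 0.55698669 -0.18274212  0.13722194]
5.0 tip [287.94149294 234.55306712] mid [286.4756669  216.65532257] [ 0.56666098 -0.18351606  0.13764432]
10.0 tip [292.55601376 234.39062192] mid [288.7292113  216.56327597] [ 0.57626164 -0.18428411  0.13890828]
```

>>> carry_out([
  [1,-0.05,0.15,0.2,0],
  [1,0,0,0.4,0],
  [1,0,0,0.4,0],
  [1,0,0,0.4,0],
  [1,0,0,0.2,0],
  [1,0,0,0,0],
])

```text
time: 24.38
ee_pos: [0.5477, -0.18, 0.1923]
eef_rot: [-0.672, 0.74, 0.01, -0.009]
ft_force: [0.1, 0.9, -0.7]
width: 0.0333
```

```bash
python3 - <<'E'
from h import *
go([.552,-.181,.16],-94.5);tip()
cv2.imwrite('pics/c9.png',cv2.resize(camera('side')[180:300,220:340],(480,480),interpolation=2))
E
```

```text
t 24.38 pos [ 0.5477 -0.18    0.1923] yaw -95.5 z [-0.027  0.002 -1.   ] w 0.0333 F [ 0.1  0.9 -0.7] T [ 0.    0.14 -0.05] q [-0.5   0.38  0.93  1.67 -0.3   1.28 -1.18]
delta units [ 0.02 -0.18  1.07] turn units -0.21
0.66 [284.6 242.3  15.4  15.7] bottom 285.5 249 toprow 282.92 234
0.57 [254.6 106.1  11.3   8.7] bottom 254.0 111 toprow 250.92857142857142 102
0.0 tip [278.25026143 248.28121054] mid [278.89693409 231.72884656] [ 0.54766448 -0.17996371  0.08432436]
5.0 tip [282.69336909 248.37258595] mid [281.06601465 231.76685254] [ 0.55733877 -0.18073766  0.08474675]
10.0 tip [287.12390872 248.23562917] mid [283.22605331 231.68875295] [ 0.56693943 -0.18150571  0.0860107 ]
```

View pics/c9.png

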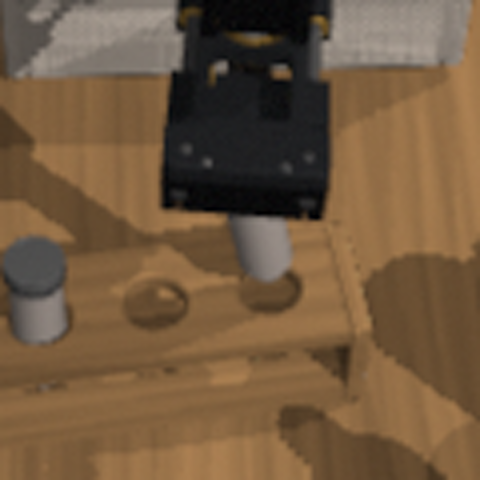

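>>> carry_out([
  [1,0,-0.12,0.3,0],
  [1,0,0,0.3,0],
  [1,0,0,0.3,0],
  [1,0,0,0.1,0],
  [1,0,0,0,0],
])

```text
time: 24.95
ee_pos: [0.5531, -0.1806, 0.1626]
eef_rot: [-0.672, 0.74, 0.008, -0.008]
ft_force: [-1.0, 2.4, 3.0]
width: 0.0337
```

```bash
python3 - <<'E'
from h import *
go([.567,-.181,.13],-94.5);tip()
E
```

```text
t 24.95 pos [ 0.5531 -0.1806  0.1626] yaw -95.5 z [-0.022  0.001 -1.   ] w 0.0337 F [-1.   2.4  3. ] T [ 0.46  0.35 -0.  ] q [-0.48  0.42  0.91  1.69 -0.34  1.22 -1.16]
delta units [-0.03 -0.48  1.08] turn units -0.2
0.63 [288.5 251.4  16.4  11.1] bottom 288.0 258 toprow 286.55 244
0.0 tip [280.4124106  256.33210242] mid [281.13552892 240.45216118] [ 0.55314631 -0.18064315  0.05457988]
5.0 tip [284.76992803 256.42812655] mid [283.26110446 240.49279528] [ 0.5628206  -0.18141709  0.05500227]
10.0 tip [289.11611314 256.30487632] mid [285.37838208 240.42210805] [ 0.57242126 -0.18218514  0.05626622]
```

>>> carry_out([
  [1,-0.05,0,-0.25,0],
  [1,-0.1,0.05,0,0],
  [1,0,0,0.2,0],
  [1,0,0,0.15,0],
  [1,0,0,0,0],
])

```text
time: 25.47
ee_pos: [0.5527, -0.1763, 0.1613]
eef_rot: [-0.672, 0.74, 0.006, -0.007]
ft_force: [0.1, 0.5, -0.4]
width: 0.0339
```

```bash
python3 - <<'E'
from h import *
go([.567,-.181,.13],-94.5);tip()
b=camera('side')
cv2.imwrite('pics/c10.png',cv2.resize(b[200:280,240:340],(600,480),interpolation=2))
E
```

```text
t 25.47 pos [ 0.5527 -0.1763  0.1613] yaw -95.5 z [-0.019  0.    -1.   ] w 0.0339 F [ 0.1  0.5 -0.4] T [-0.08  0.17  0.02] q [-0.49  0.41  0.91  1.7  -0.34  1.22 -1.17]
delta units [ 0.11 -0.51  1.03] turn units -0.2
0.61 [286.1 249.7  17.9  12.9] bottom 287.6923076923077 256 toprow 285.5769230769231 242
0.54 [377.  326.6  64.3  61. ] bottom 364.2 357 toprow 374.13157894736844 294
0.0 tip [280.08774955 255.07774737] mid [280.79479226 239.20439895] [ 0.55266984 -0.17631501  0.0532687 ]
5.0 tip [284.42960024 255.17243144] mid [282.91241206 239.24439814] [ 0.56234413 -0.17708895  0.05369109]
10.0 tip [288.75993315 255.04790726] mid [285.02166039 239.1731426 ] [ 0.57194479 -0.177857    0.05495504]
```

View pics/c10.png

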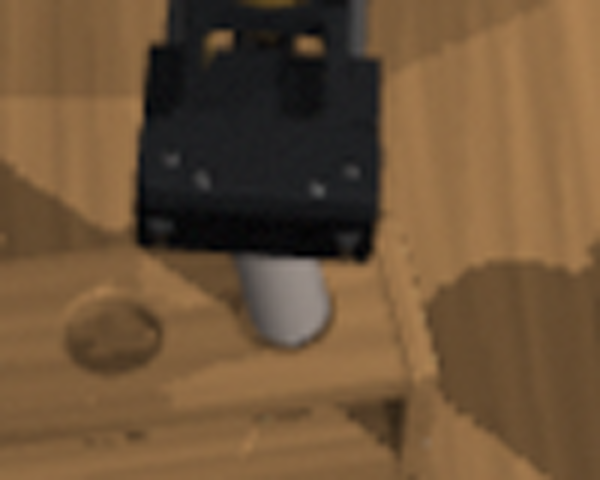

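>>> carry_out([
  [1,0,-0.08,0.2,0],
  [1,0,-0.05,0.2,0],
  [1,0,-0.05,0.15,0],
  [1,0,0,0,0],
])

```text
time: 25.95
ee_pos: [0.5584, -0.1774, 0.1437]
eef_rot: [-0.672, 0.74, 0.006, -0.007]
ft_force: [-0.7, 0.0, -0.6]
width: 0.0336
```

```bash
python3 - <<'E'
from h import *
go([.567,-.181,.11],-94.5);tip()
E
```

```text
t 25.95 pos [ 0.5584 -0.1774  0.1437] yaw -95.5 z [-0.019 -0.    -1.   ] w 0.0336 F [-0.7  0.  -0.6] T [-0.02  0.25  0.  ] q [-0.47  0.44  0.89  1.71 -0.36  1.19 -1.15]
delta units [ 0.09 -0.32  1.12] turn units -0.21
0.41 [285.6 251.9  10.9   6.5] bottom 287.6363636363636 257 toprow 286.35714285714283 248
0.0 tip [282.44853993 259.92537506] mid [283.24393793 244.43142981] [ 0.55841707 -0.17743652  0.03570968]
5.0 tip [286.74454813 260.022843  ] mid [285.33829212 244.47298172] [ 0.56809136 -0.17821047  0.03613207]
10.0 tip [291.03035707 259.90622278] mid [287.42500474 244.40597212] [ 0.57769202 -0.17897852  0.03739602]
```

Visible bottom stays at row 257 while the tool descends: the tube is in the hole. Continue, easing +x.

>>> carry_out([
  [1,0,-0.1,0.2,0],
  [1,0,-0.08,0.2,0],
  [1,0,-0.05,0.15,0],
  [1,0,0,0,0],
])

```text
time: 26.38
ee_pos: [0.5659, -0.1784, 0.1265]
eef_rot: [-0.672, 0.74, 0.006, -0.007]
ft_force: [-0.5, 0.3, -0.5]
width: 0.0335
```

```bash
python3 - <<'E'
from h import *
go([.567,-.181,.11],-94.5)
E
```

```text
t 26.38 pos [ 0.5659 -0.1784  0.1265] yaw -95.5 z [-0.018 -0.    -1.   ] w 0.0335 F [-0.5  0.3 -0.5] T [-0.01  0.22  0.03] q [-0.45  0.48  0.88  1.7  -0.39  1.16 -1.14]
delta units [ 0.08 -0.05  0.55] turn units -0.21
```

>>> carry_out([
  [1,0.03,0,0.2,0],
  [1,0,0,0.15,0],
  [1,0,0,0.1,0],
  [1,0,0,0,0],
])

```text
time: 26.72
ee_pos: [0.567, -0.1798, 0.113]
eef_rot: [-0.672, 0.74, 0.005, -0.006]
ft_force: [-0.5, 0.7, 1.1]
width: 0.0335
```

```bash
python3 - <<'E'
from h import *
go([.567,-.181,.11],-94.5)
E
```

```text
t 26.72 pos [ 0.567  -0.1798  0.113 ] yaw -95.5 z [-0.014 -0.001 -1.   ] w 0.0335 F [-0.5  0.7  1.1] T [0.16 0.12 0.01] q [-0.44  0.49  0.87  1.71 -0.4   1.14 -1.12]
delta units [ 0.04 -0.    0.1 ] turn units -0.21
```

>>> carry_out([
  [1,0,0,0.12,0],
  [1,0,0,0.1,0],
  [1,0,0,0,0],
])

```text
time: 26.97
ee_pos: [0.5692, -0.1806, 0.1081]
eef_rot: [-0.672, 0.74, 0.002, -0.004]
ft_force: [-0.5, 0.7, -0.8]
width: 0.0334
```

```bash
python3 - <<'E'
from h import *
go([.567,-.181,.11],-94.5);tip()
E
```

```text
t 26.97 pos [ 0.5692 -0.1806  0.1081] yaw -95.5 z [-0.009 -0.001 -1.   ] w 0.0334 F [-0.5  0.7 -0.8] T [0.11 0.08 0.  ] q [-0.44  0.5   0.86  1.72 -0.41  1.12 -1.12]
delta units [ 0.02  0.07 -0.06] turn units -0.21
0.54 [270.2 347.8  97.7  72.4] bottom 267.75147928994085 383 toprow 266.31481481481484 311
0.0 tip [286.71247648 269.77159143] mid [287.66061798 255.01344228] [ 5.69166582e-01 -1.80613867e-01  1.06973761e-04]
5.0 tip [290.92039342 269.87458832] mid [289.71032122 255.0580545 ] [ 5.78840869e-01 -1.81387810e-01  5.29362273e-04]
10.0 tip [295.12042112 269.77344059] mid [291.75366679 254.99931957] [ 0.58844153 -0.18215586  0.00179331]
```

>>> carry_out([
  [1,0,0.05,0.12,0],
  [1,0,0,0.1,0],
  [1,0,0,0,0],
])

```text
time: 27.32
ee_pos: [0.569, -0.1812, 0.1031]
eef_rot: [-0.672, 0.74, 0.001, -0.002]
ft_force: [-0.3, 0.8, 0.9]
width: 0.0332
```

```bash
python3 - <<'E'
from h import *
go([.567,-.181,.11],-94.5)
E
```

```text
t 27.32 pos [ 0.569  -0.1812  0.1031] yaw -95.5 z [-0.005 -0.002 -1.   ] w 0.0332 F [-0.3  0.8  0.9] T [0.05 0.19 0.02] q [-0.43  0.5   0.86  1.72 -0.42  1.11 -1.12]
delta units [ 0.    0.07 -0.23] turn units -0.21
```

>>> carry_out([
  [-0.15,0,0,0,0],
  [-0.15,0,0,0,0],
  [-0.15,0,0,0,0],
  [-0.15,0,0,-0.2,0],
  [-0.15,0,0,-0.6,0],
  [-0.15,0,0,-0.9,0],
  [-0.15,0,0,-0.9,0],
  [-0.15,0,0,-0.9,0],
  [-0.15,0,0.8,-0.9,0],
  [-0.15,0,0.9,-0.9,0],
  [-0.15,-0.8,0.9,0,0],
  [-0.15,-0.9,0.9,0,0],
  [-0.15,-0.9,0.9,0,0],
  [-0.15,-0.9,0.5,0,0],
  [-0.15,-0.9,0,0,0],
  [-0.15,0,0,0,0],
])

```text
time: 28.65
ee_pos: [0.4313, -0.0362, 0.2697]
eef_rot: [-0.669, 0.743, 0.002, -0.003]
ft_force: [1.0, 1.0, -0.3]
width: 0.0502
```

```bash
python3 - <<'E'
from h import *
go([.567,-.181,.11],-94.5)
im=camera('top');b=camera('side')
for n in('sample_tube_mid','lid_grip','balance_tube_mid','beaker','petri_dish','wash_bottle','calculator'):
  for k in('top','side'): print(n,k,[(np.round(x['xy'],1).tolist(),round(x['conf'],2)) for x in pinpoint(n,k)[:3]])
for n,p in(('cap spare',[.439,-.195,.122]),('cap home h2',[.567,-.182,.122])):print(n,proj('top',p),(proj('top',p)-(240,120))*3.333,(proj('side',p)-(180,200))*2.5+(400,0))
cv2.imwrite('pics/c11.png',np.hstack([cv2.resize(im[120:240,240:360],(400,400),interpolation=2),cv2.resize(b[200:360,180:340],(400,400),interpolation=2)]))
E
```

```text
t 28.65 pos [ 0.4313 -0.0362  0.2697] yaw -95.9 z [-0.008 -0.001 -1.   ] w 0.0502 F [ 1.   1.  -0.3] T [0.06 0.11 0.03] q [-0.89 -0.22  0.77  1.91  0.16  1.41 -1.84]
delta units [ 4.32 -5.04  5.3 ] turn units -0.29
sample_tube_mid top [([286.4, 170.2], 0.51)]
sample_tube_mid side [([285.5, 255.6], 0.71)]
lid_grip top [([357.0, 191.2], 0.76)]
lid_grip side [([265.6, 344.4], 0.67), ([246.3, 119.8], 0.65)]
balance_tube_mid top [([158.9, 195.8], 0.65)]
balance_tube_mid side [([244.0, 117.0], 0.68), ([360.6, 343.3], 0.31)]
beaker top [([301.4, 121.5], 0.91), ([292.0, 213.2], 0.17)]
beaker side [([366.1, 289.3], 0.94)]
petri_dish top [([274.2, 119.6], 0.82), ([286.2, 169.6], 0.26)]
petri_dish side [([361.7, 341.0], 0.61), ([364.9, 251.9], 0.59)]
wash_bottle top [([338.6, 133.1], 0.76), ([347.7, 189.6], 0.23)]
wash_bottle side [([359.4, 343.1], 0.57)]
calculator top [([323.4, 264.1], 0.78), ([300.9, 120.5], 0.37)]
calculator side [([148.1, 324.2], 0.72), ([259.4, 254.8], 0.45)]
cap spare [292.0563261  209.97303513] [173.5037349  299.88012608] [518.9302115  111.36161708]
cap home h2 [287.97539257 167.27153313] [159.90198343 157.55601994] [669.45310267  96.16033449]
```

View pics/c11.png

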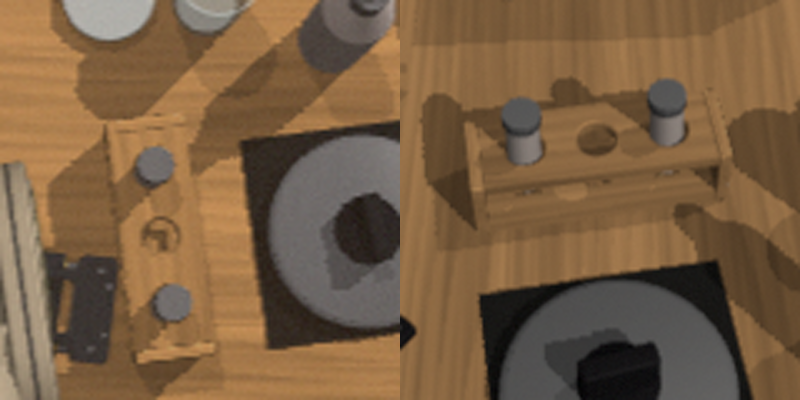

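```bash
python3 -c "
from bench import *
print(close_job())"
```

```text
the job is handed in; nothing more can be done
None
```

I handed the job in at about 29 s of the 61 s allowed. The closing report gives no verdict, so the result rests on my own checks.

**What I did**
- **Lid:** I gripped the bar and tried a small clockwise turn (seen from above). It gave with a light, even drag of about 0.2 Nm past 0.3 rad, so I took the thread as left-hand. It had turned so freely that I never tried the other way. I turned it 78°, lifted it off and laid it rim-down on the mat.
- **Tube:** I drew the far tube out along its slant, gripping the cap. A light grip then let it swing nearly upright, and I lowered it into the end hole (`rack_hole2`). Its tip touched the hole's rim once, at about 3 N, and a 4 mm shift freed it.

**Last checks**
- **Sample tube:** the last picture shows it standing out of the rack exactly as far as the spare tube, so I take it as fully home. The caps sit about 4 mm closer together than the hole spacing, which suggests a slight lean of roughly 0.03 rad, within the 0.1 allowed.
- **Lid:** it lies flat, near the middle of the mat.
- **Balance tube and bystanders:** the networks' best matches place nearly all of them within a few pixels of the earlier views. In the side view the petri dish's best match fell on the wash bottle; its second match and the top view agree with before.
- **Spare tube:** I judged this from the last picture only.
- **Arm:** it is clear of everything.

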